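# Chuck the citrus reamer and lay the hand-rest bar

## Task

The citrus reamer stands loose in the chuck of the tilted juicing stand: turn the chuck's sleeve clockwise, seen from the nose, until the three jaws grip the reamer's shank firmly, with the reamer still fully home. Then lay the long wooden rest bar across the two saddle posts in front of the chuck, with its end caps outside the posts. Leave the short bar and the other kitchen things where they are and let go of everything.

Things in the scene. Friction and masses are not known exactly. Their poses are not given: they have to be found in the camera images.
- stand: Juicing stand, fixed: grey base slab 255 x 180 x 20 mm with an aluminium drive (84 mm diameter) leaning 30 degrees from vertical to -x, its front (nose up, towards the robot). Origin at the base's underside, z up. Two steel saddle posts at x = -105, y = +69 and -69 mm, 50 x 12 mm, 113 mm high. Chuck and reamer overhang behind the posts: a tool pointing straight down over the saddles hits them.
- saddle_mid (a point): Where the middle of the bar's axis must come: midway between the saddles, 96 mm above the counter, 105 mm in front of the stand's origin; axes as the stand's (the bar lies along y). Each saddle is a U notch 28 mm wide in x, floor 85 mm above the counter, sides to 105 mm, flared lips to 113 mm. The posts' outer faces are 150 mm apart, inner faces 126 mm.
- sleeve_top (a point): Centre of the top ring of the chuck's ribbed steel sleeve (54 mm outer diameter, 37 mm long) on the drive's nose. z points out along the chuck's axis, 30 degrees from vertical; x and y turn with the sleeve. Grip the sleeve along this axis, a finger either side of the reamer, which stands 40 mm above this point; the jaws stand 4 mm above it.
- sleeve (a joint): Sleeve angle (rad): 0 open, grows when turned clockwise seen from the nose (looking down on it), moving the three jaws in by 2.4 mm per rad. Starts at 0 to 0.4; the jaws meet the shank at about 1.65 and grip firmly from about 1.8, where it goes stiff. Stays where it is left (friction 0.15 N m); several grasps may be used.
- jaw_a: One of the three dark steel jaws (13 mm wide, 34 mm long) inside the sleeve, 120 degrees apart, sliding in radially together; origin on the chuck's axis at the sleeve's lower end, z along the axis; this one lies at the front, the low side.
- jaw_b: Second jaw, as jaw_a, at the back, on the robot's right.
- jaw_c: Third jaw, as jaw_a, at the back, on the robot's left.
- reamer: Steel citrus reamer, 78 mm long, 120 g: shank 16 mm diameter and 52 mm long, then a ribbed cone 32 mm wide and 26 mm high. This frame's axes are the stand's at the start, origin at the shank's foot; use reamer_axis for its direction. It stands loose in the open chuck, its foot on the bore's floor 38 mm below sleeve_top.
- reamer_axis (a point): Frame of the reamer: origin at the centre of the shank's foot, z along the shank to the cone's tip (78 mm). Home when it lies on the chuck's axis, 38 mm below sleeve_top.
- bar: Long rest bar, beech, 200 mm long, about 150 g: a round bar of 22 mm diameter with a square cap (36 x 36 mm, 16 mm thick) on each end, 168 mm between the caps. Lies on the counter. Origin at its middle, on its axis (18 mm above the counter when lying), y along the bar.
- short_bar: Bystander of the same make as the bar, but 140 mm long: too short for the posts. Origin at its middle, y along it.
- jar: Bystander: glass jar with steel lid, 64 mm diameter, 80 mm high; origin under its centre.
- cup: Bystander: blue ceramic cup, 80 mm wide, 70 mm high; origin under its centre.
- pinch_bowl: Bystander: terracotta bowl, 84 mm wide, 40 mm high, standing between the robot and the stand; origin under its centre.

How it is judged:
By the outcome, as a careful person would: the job done as asked, in the order asked, and still so for the second after the job is handed in, with the robot touching nothing.
It also fails if it takes over 72 s, if anything falls off the work surface, if the arm or the gripper's body presses on something with over 40 N, if the wrist force passes 120 N, or if a joint passes its speed limit or range.

## Robot

A 6-joint arm with a two-finger parallel gripper is mounted at the origin on the work surface. World frame = base frame: x ahead of the robot, y to its left, z up, the work surface at z = 0. Lengths are in mm, angles in rad, forces in N, time in s.
With the tool pointing down it reaches from about 325 to 775 mm from the base axis. Payload 5.5 kg.
Tool frame: the origin (TCP) lies between the finger pads, 19 mm behind the fingertips; this is the grasp point; z points along the fingers, y is the line along which they close (so a half turn about z gives the same grasp; the last joint's range is limited). The gripper opens to 88 mm and grips with 3 to 60 N. Pads are 20 mm wide; open, the fingers measure 115 mm over their backs; the gripper's body (75 mm by 178 mm) begins 61 mm behind the grasp point.
Start: joints at [1.147, 0.091, 1.231, -0, 1.82, -0.057], TCP at [215.183, 560.101, 241.331] pointing down, gripper open.
Joint ranges: [-2.87, 2.87], [-0.86, 2.18], [0.17, 2.46], [-1.51, 4.65], [0.06, 2.69], [-2.65, 2.65]. Speed limits (rad/s): [2.57, 2.57, 3.01, 3.14, 3.14, 3.14].

## Interface

Orientations are given as a rotation vector (axis times angle).
In Python, from station import * gives the robot as it stands.
- The arm moves only by the tool arm_command, never from a script. Its argument "moves" is text: rows parted by semicolons, each of 7 numbers parted by spaces: the finger opening in mm, from 0 to 87.8, then the shift along the world's x, y, z in mm, then the turn, a rotation vector about the world's x, y, z in degrees. A call has 1 to 20 rows; each row shifts and turns the commanded pose from where the row before left it; what a row does not reach is not made up. A row lasts 1/12 s, in which the tool goes at most 41.7 mm and 7.16 degrees, less where a joint would pass 70% of its speed; a pose out of reach is approached as far as the arm can. A call is refused whole if a number of a shift passes 41.7 or a number of a turn 7.16, either way. A call with a gripper value outside its range is refused whole. The fingers move at their own pace and stop on an object; "newtons" is the grip in N (left out, the last holds). Time passes only in rows, so rows that do not move let the fingers close. It gives the time, the measured TCP pose, the force, the opening and the grip force at its end, in the units of the state.
- observe(): the state, without advancing time (a new reading comes with each control period).
- grab_frame(name): name is "side" or "top"; returns the picture (384x512x3 uint8, blue, green, red); there is no depth.
- camera_params(name): a dict with "fx", "fy", "cx", "cy" (pixels), "position" and "attitude" of the camera in the world. Camera axes: x right, y down, z forward; pixel columns grow to the right and rows downward; lengths in mm; the calibration is good to about 2 mm. A picture is of the moment at which its call begins. camera_params takes no time and is no camera call.
- hand_in(): hands the job in; it is judged then, once.
The state is a dict: "time": time; "joints": joint angles; "qd": joint speeds; "joint_torque": joint torques, N m; "eef_pos": TCP position; "eef_rot": TCP orientation; "contact_force": force on the tool from outside, world axes, zero at the start; "ft_torque": the same for the moment, N m; "finger_gap": opening from 0.0 (shut) to 1.0 (fully open); "grip_force": force on a finger pad.
Only numpy, scipy, OpenCV 4.12 (cv2) and the standard library are available. Lean on these libraries where they do the work, as an engineer would, in place of code of your own. Each camera call takes 0.05 s, during which the arm holds its last target. There are 200 camera calls.

## Working session

There is one attempt and no reset: what is moved stays moved. The work goes in short steps, Python scripts to look and compute and a tool call to move; the robot and the scene stay as the last step left them, time stands still between calls to the robot, and variables do not carry over. Pictures are saved under pics/ and viewed, at most 10 in all, crops included, and the job is handed in when it is done.

Besides the shell and the picture viewer there is one more tool, called after ">>>" by a JSON object that holds its "method" and its "body", one argument or row to a line. arm_command: Moves the arm, as the interface text tells. Its arguments: {"type":"object","properties":{"moves":{"type":"string"},"newtons":{"type":"number"}},"required":["moves"]}

```bash
mkdir -p pics; ls; python3 - <<'E'
from station import *
import cv2
for n in("side","top"):
    cv2.imwrite(f"pics/{n}0.png",grab_frame(n)); print(n,camera_params(n))
print(observe())
E
```

```text
pics
side {'fx': 370.8007972562231, 'fy': 370.8007972562231, 'cx': 247.73717460959006, 'cy': 186.9007230912972, 'position': array([343.80338567, 583.03009507, 569.46644117]), 'attitude': array([-0.47994314,  2.62931041, -1.36254548])}
top {'fx': 399.68024787945274, 'fy': 399.68024787945274, 'cx': 255.21688064647938, 'cy': 189.4556306302934, 'position': array([ 372.1070882 ,  -36.94556868, 1129.06468642]), 'attitude': array([-2.14945297,  2.10932167, -0.16668265])}
{'time': 0.1, 'joints': array([ 1.14732160e+00,  9.17693615e-02,  1.23173950e+00, -2.79801860e-05,
        1.81977857e+00, -5.66942582e-02]), 'qd': array([ 3.97113522e-04,  1.43686769e-05, -3.03277720e-03,  1.73778688e-04,
        6.01015396e-04, -1.46861062e-03]), 'joint_torque': array([ 2.71252007e-03, -4.47853446e+01, -4.07571852e+01,  7.01529393e-02,
        2.83247943e-02, -9.92497144e-05]), 'eef_pos': array([215.08257855, 559.88667436, 240.34307961]), 'eef_rot': array([-5.72855122e-01, -3.08853821e+00,  2.59561693e-03]), 'contact_force': array([-0.29668628, -0.1357345 ,  0.33066233]), 'ft_torque': array([ 0.01162727,  0.05651734, -0.02640106]), 'grip_force': 0.0, 'finger_gap': 1.0000393706466786}
```

View pics/side0.png

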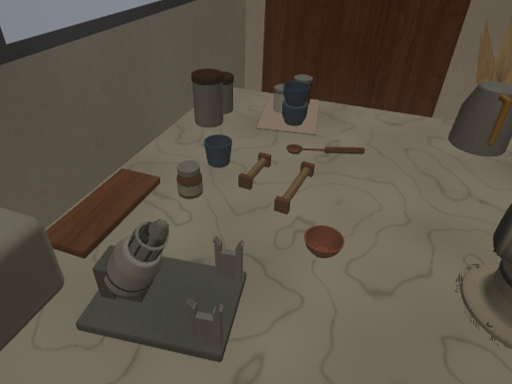

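View pics/top0.png

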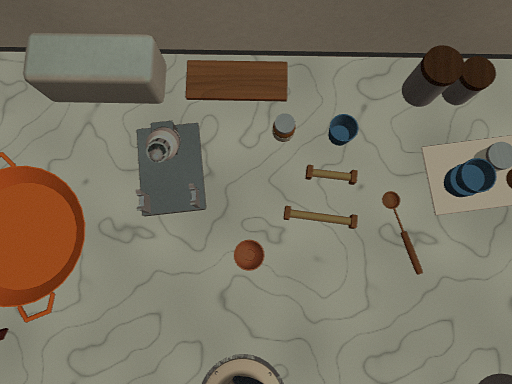

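The side view shows the stand at lower left: posts near (228,258) and (207,325), chuck and reamer near (150,240). The long bar is at (295,187), the short bar at (255,170) and the bowl at (324,243). In the top view the stand is at (170,168), the posts at (143,200) and (195,195), and the long bar at (320,217). Next I'll check the projections.

```bash
cat > h.py <<'E'
import numpy as np, cv2
from scipy.spatial.transform import Rotation as R
from station import *
def proj(n,p):
    c=camera_params(n); q=(np.atleast_2d(p)-c["position"])@R.from_rotvec(c["attitude"]).as_matrix()
    return np.c_[c["fx"]*q[:,0]/q[:,2]+c["cx"],c["fy"]*q[:,1]/q[:,2]+c["cy"]]
def ray(n,uv):
    c=camera_params(n); d=R.from_rotvec(c["attitude"]).as_matrix()@[(uv[0]-c["cx"])/c["fx"],(uv[1]-c["cy"])/c["fy"],1]
    return c["position"],d/np.linalg.norm(d)
def plane(n,uv,z):
    o,d=ray(n,uv); return o+d*(z-o[2])/d[2]
def tri(uvs,uvt):
    a,d=ray("side",uvs); b,e=ray("top",uvt)
    s=np.linalg.lstsq(np.c_[d,-e],b-a,rcond=None)[0]; p,q=a+s[0]*d,b+s[1]*e
    return (p+q)/2,np.linalg.norm(p-q)
E
python3 - <<'E'
from h import *
np.set_printoptions(precision=1,suppress=True)
for n in("side","top"): print(n,proj(n,[[0,0,0],[215,560,241],[400,0,0],[400,200,0]]).tolist())
print(R.from_rotvec(camera_params("side")["attitude"]).as_matrix())
print(R.from_rotvec(camera_params("top")["attitude"]).as_matrix())
for uv in [(143,200),(195,195),(287,213),(354,222),(249,255),(138,126),(200,124),(205,208),(145,215)]: print(uv,plane("top",uv,0))
a=cv2.imread("pics/side0.png");b=cv2.imread("pics/top0.png")
A=cv2.resize(a[190:350,70:260],None,fx=3,fy=3,interpolation=2)
B=cv2.resize(b[110:230,125:215],None,fx=4,fy=4,interpolation=2)
im=np.zeros((480,570,3),np.uint8);cv2.imwrite("pics/cs.png",cv2.convertScaleAbs(A,alpha=1.5));
C=cv2.resize(b[150:240,275:365],None,fx=4,fy=4,interpolation=2)
o=np.zeros((480,730,3),np.uint8);o[:,:360]=B;o[:360,370:]=C
cv2.imwrite("pics/ct.png",cv2.convertScaleAbs(o,alpha=1.5))
E
```

```text
side [[523.7475065092858, 307.80829612326124], [508.404538153379, 791.406719604458], [310.9638478884518, 251.30112602557597], [286.406080097857, 329.21504459719074]]
top [[242.29049006192997, 399.85887000754127], [-20.849019439038983, 325.567920527373], [245.85948708140614, 246.43378465921313], [174.57818681659353, 245.03869496399034]]
[[-0.9 -0.2  0.3]
 [-0.3  0.5 -0.8]
 [ 0.  -0.8 -0.6]]
[[ 0.  -1.   0.2]
 [-1.  -0.   0. ]
 [-0.  -0.2 -1. ]]
(143, 200) [525.8 297.2   0. ]
(195, 195) [542.9 149.    0. ]
(287, 213) [ 496.1 -114.4    0. ]
(354, 222) [ 474.1 -303.3    0. ]
(249, 255) [376.5  -9.3   0. ]
(138, 126) [745.8 326.7   0. ]
(200, 124) [755.  143.7   0. ]
(205, 208) [506.  118.8   0. ]
(145, 215) [482.9 288.7   0. ]
```

View pics/cs.png

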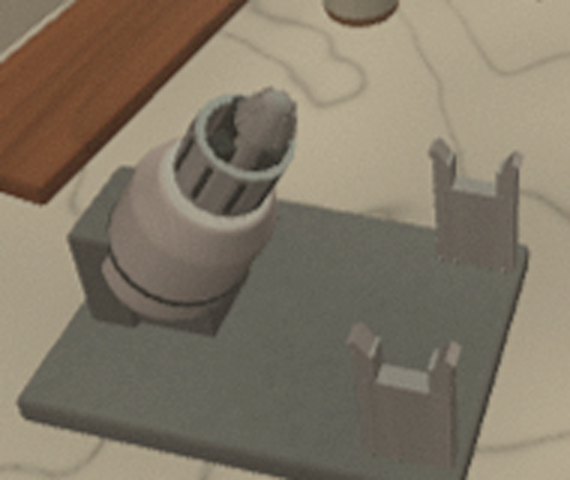

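View pics/ct.png

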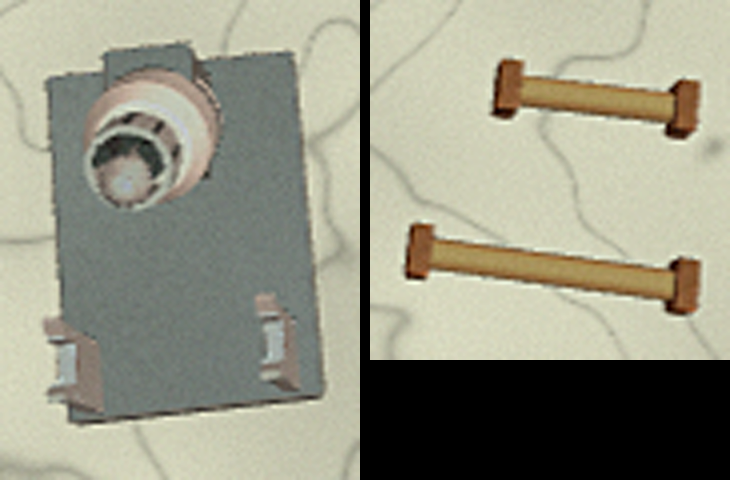

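The crops show it clearly. Side crop (×3): ring ellipse centre at about (246,138), saddle floors at (475,187) and (405,378). Top crop (×4): ring at about (125,166), saddle floors at (66,367) and (272,342). The bars' caps are distinct. I'll triangulate these.

```bash
python3 - <<'E'
from h import *
np.set_printoptions(precision=1,suppress=True)
S=lambda u,v:((u+.5)/3-.5+70,(v+.5)/3-.5+190)
T=lambda u,v:((u+.5)/4-.5+125,(v+.5)/4-.5+110)
sl=tri(S(405,378),T(66,367)); sr=tri(S(475,187),T(272,342)); rg=tri(S(246,138),T(125,166))
print("saddleL",sl,"R",sr,"ring",rg)
print("ring planar z check",plane("top",T(125,166),175),plane("side",S(246,138),175))
L=sl[0]-sr[0]; print("dist",np.linalg.norm(L),"yaw",np.degrees(np.arctan2(-L[0],L[1])))
m=(sl[0]+sr[0])/2
c=[plane("top",T(*p),20) for p in [(47,78),(292,53),(325,397),(70,423)]]
c=np.array(c);print(c)
print("slab yaw:",[np.degrees(np.arctan2(-(v[0]),v[1])) for v in (c[0]-c[1],c[3]-c[2])],[np.degrees(np.arctan2(v[1],v[0])) for v in (c[0]-c[3],c[1]-c[2])], [np.linalg.norm(c[i]-c[i-1]) for i in range(4)])
print("slab side z20",[plane("side",S(*p),20) for p in[(20,405),(528,250),(465,478)]])
d=rg[0]-m; print("m",m,"ring-m",d)
# bar: brown caps / wood masks
for n in("side","top"):
    im=cv2.imread(f"pics/{n}0.png"); h=cv2.cvtColor(im,cv2.COLOR_BGR2HSV)
    M=cv2.inRange(h,(0,110,40),(14,255,255))
    k,lab,st,ce=cv2.connectedComponentsWithStats(M)
    print(n,[(st[i,4],st[i,:4].tolist(),ce[i].round(1).tolist()) for i in range(1,k) if 15<st[i,4]<800])
E
```

```text
saddleL (array([512.3, 277.8,  83.3]), np.float64(3.2982318996205504)) R (array([531. , 141.8,  83.4]), np.float64(2.3385726551281483)) ring (array([627.4, 225. , 163.1]), np.float64(0.31324934831301315))
ring planar z check [624.1 221.7 175. ] [619.3 235.4 175. ]
dist 137.2315523478672 yaw 7.8460775559978275
[[729.7 324.3  20. ]
 [751.5 147.5  20. ]
 [501.3 113.5  20. ]
 [479.7 290.9  20. ]]
slab yaw: [np.float64(7.0307221726440385), np.float64(6.923327900407037)] [np.float64(7.6131216248734885), np.float64(7.740121903994828)] [np.float64(252.17596690278566), np.float64(178.1007335398994), np.float64(252.51717925580675), np.float64(178.664202770472)]
slab side z20 [array([727.3, 329.9,  20. ]), array([503.6, 123.8,  20. ]), array([480.3, 282.3,  20. ])]
m [521.6 209.8  83.3] ring-m [105.7  15.2  79.8]
side [(np.int32(301), [192, 69, 41, 13], [210.6, 74.3]), (np.int32(120), [287, 145, 36, 8], [297.3, 148.6]), (np.int32(183), [324, 147, 40, 6], [344.8, 149.9]), (np.int32(79), [259, 153, 12, 14], [265.4, 158.0]), (np.int32(90), [301, 162, 13, 14], [308.1, 167.2]), (np.int32(194), [177, 173, 25, 14], [189.3, 180.5]), (np.int32(157), [239, 174, 14, 15], [245.0, 180.8]), (np.int32(22), [180, 195, 19, 4], [189.0, 196.6]), (np.int32(190), [275, 197, 15, 17], [281.7, 204.5])]
top [(np.int32(73), [274, 125, 21, 13], [283.5, 133.0]), (np.int32(68), [306, 165, 7, 13], [309.0, 170.9]), (np.int32(66), [350, 170, 7, 13], [353.3, 176.0]), (np.int32(39), [507, 171, 5, 15], [509.6, 177.1]), (np.int32(523), [382, 192, 41, 82], [401.7, 227.8]), (np.int32(71), [284, 206, 7, 14], [286.7, 212.3]), (np.int32(73), [350, 215, 7, 14], [353.4, 221.2]), (np.int32(738), [234, 240, 30, 31], [248.5, 254.7]), (np.int32(42), [0, 330, 7, 10], [2.4, 334.1])]
```

```bash
cat >> h.py <<'E'
np.set_printoptions(precision=2,suppress=True)
yaw=np.radians(7.4)
a=np.array([-.5*np.cos(yaw),-.5*np.sin(yaw),np.sqrt(.75)])
ring=np.array([627.4,225.,163.1])
def chuckR(phi):  # tool y in tilt plane for phi=0, turned by phi about tool z
    z=-a; x=np.cross([np.cos(yaw),np.sin(yaw),0],z); x/=np.linalg.norm(x)
    return R.from_matrix(np.c_[x,np.cross(z,x),z])*R.from_euler("z",phi)
def delta(p,r):
    s=observe(); R0=R.from_rotvec(s["eef_rot"]); v=np.degrees((r*R0.inv()).as_rotvec())
    print("tcp",s["eef_pos"],"J",s["joints"],"F",s["contact_force"],"M",s["ft_torque"],"grip",s["grip_force"],s["finger_gap"]*88)
    print("shift",np.asarray(p)-s["eef_pos"],"turn",v,np.linalg.norm(v))
E
python3 - <<'E'
from h import *
print(chuckR(0).as_matrix())
print("start y",R.from_rotvec(observe()["eef_rot"]).as_matrix()[:,1])
for phi in(-1.1,): delta(ring+95*a,chuckR(phi)); print(ring+95*a,(ring-10*a))
for s,t in [((281.7,204.5),(286.7,212.3)),((308.1,167.2),(353.4,221.2))]: print("cap",tri(s,t),plane("top",t,20))
E
```

```text
[[-0.13  0.86  0.5 ]
 [ 0.99  0.11  0.06]
 [-0.    0.5  -0.87]]
start y [ 0.36  0.93 -0.  ]
tcp [215.08 559.89 240.34] J [ 1.15  0.09  1.23 -0.    1.82 -0.06] F [-0.3  -0.14  0.33] M [ 0.01  0.06 -0.03] grip 0.0 88.00346461690772
shift [ 365.21 -341.      5.03] turn [  3.58 -29.83   1.43] 30.0824398433829
[580.3  218.88 245.37] [632.36 225.64 154.44]
cap (array([ 497.12, -112.29,   16.88]), np.float64(1.8752659255449673)) [ 495.84 -112.2    20.  ]
cap (array([ 474.45, -296.9 ,   20.49]), np.float64(0.004669188612989373)) [ 474.5  -297.02   20.  ]
```

>>> {"method": "arm_command", "body": {
  "moves": "87.8 20 -19 1 0.2 -1.66 0.08;87.8 20 -19 1 0.2 -1.66 0.08;87.8 20 -19 1 0.2 -1.66 0.08;87.8 20 -19 1 0.2 -1.66 0.08;87.8 20 -19 1 0.2 -1.66 0.08;87.8 20 -19 1 0.2 -1.66 0.08;87.8 20 -19 1 0.2 -1.66 0.08;87.8 20 -19 1 0.2 -1.66 0.08;87.8 20 -19 1 0.2 -1.66 0.08;87.8 20 -19 1 0.2 -1.66 0.08;87.8 20 -19 1 0.2 -1.66 0.08;87.8 20 -19 1 0.2 -1.66 0.08;87.8 20 -19 1 0.2 -1.66 0.08;87.8 20 -19 1 0.2 -1.66 0.08;87.8 20 -19 0 0.2 -1.66 0.08;87.8 20 -19 0 0.2 -1.66 0.08;87.8 20 -19 0 0.2 -1.66 0.08;87.8 20 -18 0 0.2 -1.66 0.08;87.8 0 0 0 0 0 0;87.8 0 0 0 0 0 0"
}}

```text
time: 1.77
eef_pos: [575.2, 218.0, 254.2]
eef_rot: [0.45, 2.596, 0.21]
contact_force: [0.4, -0.0, -0.1]
finger_gap: 0.998
grip_force: 0.0
```

```bash
python3 - <<'E'
from h import *
delta(ring+95*a,chuckR(-1.1))
s=grab_frame("side");t=grab_frame("top")
cv2.imwrite("pics/s1.png",s);cv2.imwrite("pics/t1.png",t)
A=cv2.resize(s[90:340,30:300],None,fx=1.6,fy=1.6);B=cv2.resize(t[90:290,115:295],None,fx=2,fy=2)
o=np.zeros((400,800,3),np.uint8);o[:,:432]=A;o[:,435:795]=B;cv2.imwrite("pics/v1.png",cv2.convertScaleAbs(o,alpha=1.4))
E
```

```text
tcp [575.17 217.96 254.22] J [ 0.37 -0.3   1.65 -0.12  1.28 -0.85] F [ 0.41 -0.01 -0.09] M [-0.06  0.26  0.01] grip 0.0 87.84682820778278
shift [ 5.13  0.92 -8.85] turn [-0.08 -0.04  0.08] 0.12307555995959679
```

View pics/v1.png

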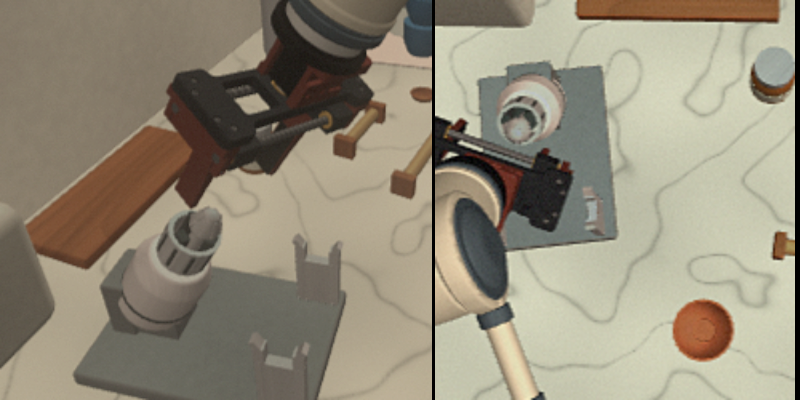

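The gripper is above the reamer along its axis, with the near fingertip at (185,195) and the reamer tip at (205,212). I'll check the ring estimate numerically, from the observed extents of its outer circle.

```bash
python3 - <<'E'
from h import *
t=np.linspace(0,2*np.pi,60)[:,None]; M=chuckR(0).as_matrix()
c=ring+27*(np.cos(t)*M[:,0]+np.sin(t)*M[:,1])
s=(proj("side",c)-[70,190]+.5)*3;u=(proj("top",c)-[125,110]+.5)*4
print(s.min(0),s.max(0),u.min(0),u.max(0))
print("tip",(proj("side",ring+40*a)-[70,190]+.5)*3,(proj("top",ring+40*a)-[125,110]+.5)*4)
print("shift to grasp",ring-10*a-observe()["eef_pos"])
E
```

```text
[195.97  96.64] [295.31 182.79] [ 81.46 123.85] [169.12 207.85]
tip [[274.71  94.7 ]] [[112.98 183.3 ]]
shift to grasp [  57.67    6.11 -100.6 ]
```

>>> {"method": "arm_command", "body": {
  "moves": "87.8 5.8 0.6 -10.1 0 0 0;87.8 5.8 0.6 -10.1 0 0 0;87.8 5.8 0.6 -10.1 0 0 0;87.8 5.8 0.6 -10.1 0 0 0;87.8 5.8 0.6 -10.1 0 0 0;87.8 5.8 0.6 -10.1 0 0 0;87.8 5.8 0.6 -10.1 0 0 0;87.8 5.8 0.6 -10.1 0 0 0;87.8 5.8 0.6 -10.1 0 0 0;87.8 5.5 0.6 -9.7 0 0 0;87.8 0 0 0 0 0 0;87.8 0 0 0 0 0 0"
}}

```text
time: 2.87
eef_pos: [632.8, 224.9, 153.5]
eef_rot: [0.447, 2.596, 0.21]
contact_force: [0.5, 0.6, 0.2]
finger_gap: 1.001
grip_force: 0.0
```

```bash
python3 - <<'E'
from h import *
delta(ring-10*a,chuckR(-1.1))
E
```

```text
tcp [632.79 224.92 153.49] J [ 0.34 -0.14  1.69 -0.12  1.08 -0.86] F [0.51 0.62 0.18] M [ 0.    0.21 -0.02] grip 0.0 88.05778562002098
shift [-0.43  0.72  0.95] turn [-0.07 -0.02 -0.04] 0.07945883014281077
```

Close gently first, to see how well it is centred.

>>> {"method": "arm_command", "body": {
  "moves": "50 0 0 0 0 0 0;50 0 0 0 0 0 0;50 0 0 0 0 0 0;50 0 0 0 0 0 0;50 0 0 0 0 0 0;50 0 0 0 0 0 0;50 0 0 0 0 0 0;50 0 0 0 0 0 0",
  "newtons": 10
}}

```text
time: 3.53
eef_pos: [632.5, 223.2, 154.8]
eef_rot: [0.448, 2.595, 0.206]
contact_force: [-4.9, -6.5, 3.1]
finger_gap: 0.619
grip_force: 10.0
```

```bash
python3 - <<'E'
from h import *
delta(ring-10*a,chuckR(-1.1)); s=observe();print(R.from_rotvec(s["eef_rot"]).inv().apply(s["contact_force"]))
E
```

```text
tcp [632.46 223.22 154.78] J [ 0.34 -0.14  1.69 -0.12  1.08 -0.86] F [-4.91 -6.54  3.09] M [-1.14  0.82 -0.57] grip 9.998985886923037 54.45627894570058
shift [-0.1   2.42 -0.34] turn [0.09 0.01 0.04] 0.09411382866874009
[ 0.37 -6.77 -5.53]
```

>>> {"method": "arm_command", "body": {
  "moves": "50 -0.3 -1.0 0.5 0 0 0;50 -0.3 -0.8 0.4 0 0 0;50 0 0 0 0 0 0;50 0 0 0 0 0 0",
  "newtons": 10
}}

```text
time: 3.87
eef_pos: [632.3, 223.2, 154.9]
eef_rot: [0.447, 2.595, 0.211]
contact_force: [5.1, -0.3, -4.4]
finger_gap: 0.62
grip_force: 10.0
```

```bash
python3 - <<'E'
from h import *
delta(ring-10*a,chuckR(-1.1)); s=observe();print(R.from_rotvec(s["eef_rot"]).inv().apply(s["contact_force"]))
E
```

```text
tcp [632.33 223.16 154.91] J [ 0.34 -0.14  1.69 -0.12  1.08 -0.86] F [ 5.14 -0.34 -4.44] M [-0.26 -0.08 -0.13] grip 9.99960342189297 54.58724949897268
shift [ 0.03  2.48 -0.47] turn [-0.08  0.06 -0.05] 0.11276268006685478
[-2.37  0.08  6.37]
```

>>> {"method": "arm_command", "body": {
  "moves": "50 0 0 0 0 0 0;50 0 0 0 0 0 0;50 0 0 0 3.47 0.45 -6.06;50 0 0 0 3.47 0.45 -6.06;50 0 0 0 3.47 0.45 -6.06;50 0 0 0 3.47 0.45 -6.06;50 0 0 0 3.47 0.45 -6.06;50 0 0 0 3.47 0.45 -6.06;50 0 0 0 3.47 0.45 -6.06;50 0 0 0 3.47 0.45 -6.06;50 0 0 0 0 0 0;50 0 0 0 0 0 0",
  "newtons": 35
}}

```text
time: 4.87
eef_pos: [632.0, 222.9, 154.7]
eef_rot: [1.665, 2.156, 0.517]
contact_force: [4.2, -2.6, -4.7]
finger_gap: 0.617
grip_force: 35.0
```

```bash
python3 - <<'E'
from h import *
delta(ring-10*a,chuckR(-1.1+.977)); s=observe();Q=R.from_rotvec(s["eef_rot"]).inv();print(Q.apply(s["contact_force"]),Q.apply(s["ft_torque"]))
E
```

```text
tcp [632.03 222.87 154.71] J [ 0.34 -0.14  1.69 -0.12  1.08  0.11] F [ 4.2  -2.65 -4.66] M [-0.47  0.43 -0.37] grip 34.999101888388395 54.318346926569866
shift [ 0.32  2.78 -0.27] turn [ 0.15  0.08 -0.14] 0.21589809357622333
[-3.26  0.57  5.95] [ 0.55 -0.47  0.11]
```

>>> {"method": "arm_command", "body": {
  "moves": "50 0 0 0 3.47 0.45 -6.06;50 0 0 0 3.47 0.45 -6.06;50 0 0 0 3.47 0.45 -6.06;50 0 0 0 3.47 0.45 -6.06;50 0 0 0 3.47 0.45 -6.06;50 0 0 0 0 0 0;50 0 0 0 0 0 0",
  "newtons": 45
}}

```text
time: 5.45
eef_pos: [631.8, 222.9, 154.6]
eef_rot: [2.315, 1.614, 0.669]
contact_force: [2.4, -2.7, -4.9]
finger_gap: 0.613
grip_force: 45.0
```

```bash
python3 - <<'E'
from h import *
delta(ring-10*a,chuckR(-1.1+13*.1222)); s=observe();Q=R.from_rotvec(s["eef_rot"]).inv();print(Q.apply(s["contact_force"]),Q.apply(s["ft_torque"]))
E
```

```text
tcp [631.8  222.91 154.61] J [ 0.34 -0.14  1.69 -0.12  1.08  0.72] F [ 2.39 -2.74 -4.93] M [-0.42  0.84 -0.3 ] grip 44.998968285508454 53.94135949712695
shift [ 0.55  2.73 -0.17] turn [ 0.31  0.03 -0.27] 0.4111226776746891
[-3.    0.76  5.29] [ 0.59 -0.78  0.1 ]
```

>>> {"method": "arm_command", "body": {
  "moves": "50 0 0 0 2.0 0.26 -3.5;50 0 0 0 2.0 0.26 -3.5;50 0 0 0 0 0 0;50 0 0 0 0 0 0",
  "newtons": 55
}}

```text
time: 5.78
eef_pos: [631.8, 222.9, 154.6]
eef_rot: [2.446, 1.46, 0.698]
contact_force: [1.6, -4.3, -6.3]
finger_gap: 0.609
grip_force: 55.0
```

```bash
python3 - <<'E'
from h import *
delta(ring-10*a,chuckR(-1.1+13*.1222+.141)); s=observe();Q=R.from_rotvec(s["eef_rot"]).inv();print(Q.apply(s["contact_force"]),Q.apply(s["ft_torque"]))
E
```

```text
tcp [631.76 222.92 154.58] J [ 0.34 -0.14  1.69 -0.12  1.08  0.87] F [ 1.57 -4.33 -6.3 ] M [-0.49  1.04 -0.25] grip 54.998125825077295 53.59439986300264
shift [ 0.59  2.73 -0.14] turn [ 0.32  0.01 -0.23] 0.3934387653941336
[-4.97  0.76  5.97] [ 0.64 -0.99  0.04]
```

>>> {"method": "arm_command", "body": {
  "moves": "50 0 0 0 2.0 0.26 -3.5;50 0 0 0 2.0 0.26 -3.5;50 0 0 0 0 0 0;50 0 0 0 0 0 0",
  "newtons": 55
}}

```text
time: 6.12
eef_pos: [631.7, 223.0, 154.6]
eef_rot: [2.569, 1.296, 0.724]
contact_force: [0.4, -4.6, -6.3]
finger_gap: 0.612
grip_force: 55.0
```

```bash
python3 - <<'E'
from h import *
delta(ring-10*a,chuckR(-1.1+13*.1222+.282)); s=observe();Q=R.from_rotvec(s["eef_rot"]).inv();print(Q.apply(s["contact_force"]),Q.apply(s["ft_torque"]),s["joint_torque"])
E
```

```text
tcp [631.71 222.98 154.57] J [ 0.34 -0.14  1.69 -0.12  1.08  1.01] F [ 0.42 -4.6  -6.29] M [-0.55  1.3  -0.14] grip 54.998767767101526 53.88550454709903
shift [ 0.65  2.66 -0.13] turn [ 0.32 -0.01 -0.2 ] 0.37828624839216224
[-5.59  0.81  5.38] [ 0.71 -1.23 -0.07] [  2.76 -41.9  -48.76   0.12  -4.36   0.25]
```

>>> {"method": "arm_command", "body": {
  "moves": "50 0 0 0 2.0 0.26 -3.5;50 0 0 0 2.0 0.26 -3.5;50 0 0 0 0 0 0;50 0 0 0 0 0 0",
  "newtons": 60
}}

```text
time: 6.45
eef_pos: [631.7, 223.0, 154.5]
eef_rot: [2.682, 1.123, 0.748]
contact_force: [-1.1, -5.4, -7.9]
finger_gap: 0.611
grip_force: 60.0
```

```bash
python3 - <<'E'
from h import *
delta(ring-10*a,chuckR(-1.1+13*.1222+.423)); s=observe();Q=R.from_rotvec(s["eef_rot"]).inv();print(Q.apply(s["contact_force"]),Q.apply(s["ft_torque"]),s["joint_torque"])
E
```

```text
tcp [631.68 223.04 154.54] J [ 0.34 -0.14  1.69 -0.12  1.08  1.15] F [-1.1  -5.36 -7.89] M [-0.56  1.46 -0.03] grip 59.99907382763922 53.7610421006755
shift [ 0.68  2.6  -0.1 ] turn [ 0.33 -0.04 -0.19] 0.3812711446367071
[-7.49  0.68  5.97] [ 0.68 -1.4  -0.16] [  2.66 -42.38 -49.69   0.06  -4.76   0.27]
```

>>> {"method": "arm_command", "body": {
  "moves": "50 0 0 0 2.0 0.26 -3.5;50 0 0 0 2.0 0.26 -3.5;50 0 0 0 2.0 0.26 -3.5;50 0 0 0 0 0 0;50 0 0 0 0 0 0",
  "newtons": 60
}}

```text
time: 6.87
eef_pos: [631.6, 223.1, 154.5]
eef_rot: [2.831, 0.847, 0.777]
contact_force: [-1.2, -5.0, -8.3]
finger_gap: 0.61
grip_force: 60.0
```

```bash
python3 - <<'E'
from h import *
delta(ring-10*a,chuckR(-1.1+13*.1222+.423+.211)); s=observe();Q=R.from_rotvec(s["eef_rot"]).inv();print(Q.apply(s["contact_force"]),Q.apply(s["ft_torque"]),s["joint_torque"])
im=grab_frame("side");t=grab_frame("top")
A=cv2.resize(im[150:300,70:220],None,fx=2.66,fy=2.66,interpolation=2);B=cv2.resize(t[110:210,125:215],None,fx=4,fy=4,interpolation=2)
o=np.zeros((400,765,3),np.uint8);o[:399,:399]=A[:399,:399];o[:,405:]=B;cv2.imwrite("pics/v2.png",cv2.convertScaleAbs(o,alpha=1.6))
E
```

```text
tcp [631.61 223.13 154.49] J [ 0.34 -0.14  1.69 -0.12  1.08  1.36] F [-1.21 -4.98 -8.26] M [-0.48  1.47  0.22] grip 60.00091929920018 53.67886471437099
shift [ 0.74  2.51 -0.05] turn [ 0.33 -0.08 -0.16] 0.3722165124008889
[-7.22  1.78  6.26] [ 0.55 -1.43 -0.34] [  2.39 -42.34 -49.77  -0.01  -4.78   0.47]
```

View pics/v2.png

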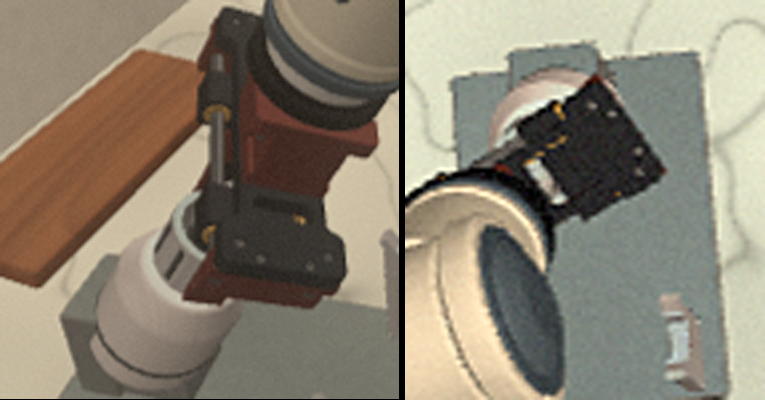

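The gripper sits square on the sleeve, with the ring at about (180,200) in the left crop. Torque is only now starting to rise, so I'll keep turning.

>>> {"method": "arm_command", "body": {
  "moves": "50 -0.1 -0.4 -0.2 2.0 0.26 -3.5;50 -0.1 -0.4 -0.2 2.0 0.26 -3.5;50 -0.1 -0.4 -0.2 2.0 0.26 -3.5;50 0 0 0 0 0 0;50 0 0 0 0 0 0",
  "newtons": 60
}}

```text
time: 7.38
eef_pos: [633.0, 223.8, 155.5]
eef_rot: [2.953, 0.555, 0.809]
contact_force: [9.1, 2.3, -10.8]
finger_gap: 0.612
grip_force: 60.0
```

```bash
python3 - <<'E'
from h import *
delta(ring-10*a,chuckR(-1.1+13*.1222+.423+.422)); s=observe();Q=R.from_rotvec(s["eef_rot"]).inv();print(Q.apply(s["contact_force"]),Q.apply(s["ft_torque"]),s["joint_torque"])
E
```

```text
tcp [632.96 223.79 155.52] J [ 0.34 -0.14  1.69 -0.12  1.08  1.57] F [  9.13   2.33 -10.84] M [ 0.41 -0.02  0.71] grip 59.995323273469694 53.85313636893192
shift [-0.6   1.86 -1.08] turn [ 0.13  0.2  -0.24] 0.34568803846229995
[ 2.83 -0.47 14.07] [ 0.67  0.24 -0.41] [  0.06 -44.08 -47.12  -0.92  -1.56   0.5 ]
```

Torque has levelled off and the tool shifted, so the pads are probably slipping on a stiff sleeve. I'll open, back off along the axis and inspect the jaws.

>>> {"method": "arm_command", "body": {
  "moves": "87.8 0 0 0 0 0 0;87.8 0 0 0 0 0 0;87.8 0 0 0 0 0 0;87.8 0 0 0 0 0 0;87.8 0 0 0 0 0 0;87.8 0 0 0 0 0 0;87.8 -8 -1 14 0 0 0;87.8 -8 -1 14 0 0 0;87.8 -8 -1 14 0 0 0;87.8 -8 -1 14 0 0 0;87.8 -8 -1 14 0 0 0;87.8 -8 -1 14 0 0 0;87.8 -8 -1 14 0 0 0;87.8 -30 -4 15 0 0 0;87.8 -30 -4 10 0 0 0;87.8 -30 -4 0 0 0 0;87.8 0 0 0 0 0 0;87.8 0 0 0 0 0 0"
}}

```text
time: 8.88
eef_pos: [485.4, 203.3, 279.7]
eef_rot: [2.954, 0.547, 0.809]
contact_force: [0.1, 0.9, 0.8]
finger_gap: 0.997
grip_force: 0.0
```

```bash
python3 - <<'E'
from h import *
delta(ring+95*a,chuckR(-1.1))
s=grab_frame("side");t=grab_frame("top");s0=cv2.imread("pics/side0.png");t0=cv2.imread("pics/top0.png")
cv2.imwrite("pics/s3.png",s);cv2.imwrite("pics/t3.png",t)
f=lambda i,x,y,w,h,k:cv2.resize(i[y:y+h,x:x+w],None,fx=k,fy=k,interpolation=cv2.INTER_CUBIC)
o=np.vstack([np.hstack([f(i,128,212,50,50,6),f(j,140,130,50,50,6)]) for i,j in((s0,t0),(s,t))])
cv2.imwrite("pics/v3.png",cv2.convertScaleAbs(o,alpha=1.8))
E
```

```text
tcp [485.44 203.33 279.7 ] J [ 0.43 -0.54  1.78 -0.15  1.4   1.62] F [0.12 0.86 0.77] M [-0.01  0.32 -0.04] grip 0.0 87.74602933758923
shift [ 94.86  15.55 -34.32] turn [-69.3   -8.79 120.64] 139.4052560385497
```

View pics/v3.png

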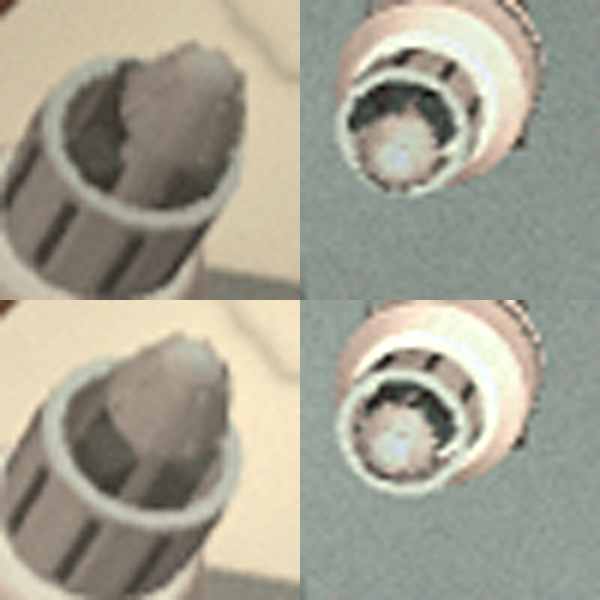

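In the lower pair the reamer has been centred, and the jaws have closed onto the shank in the side crop around (150,480). I'll regrip at a fresh angle to test whether the sleeve is really stiff.

>>> {"method": "arm_command", "body": {
  "moves": "87.8 9.4 1.3 -3.4 -3.47 -0.45 6.06;87.8 9.4 1.3 -3.4 -3.47 -0.45 6.06;87.8 9.4 1.3 -3.4 -3.47 -0.45 6.06;87.8 9.4 1.3 -3.4 -3.47 -0.45 6.06;87.8 9.4 1.3 -3.4 -3.47 -0.45 6.06;87.8 9.4 1.3 -3.4 -3.47 -0.45 6.06;87.8 9.4 1.3 -3.4 -3.47 -0.45 6.06;87.8 9.4 1.3 -3.4 -3.47 -0.45 6.06;87.8 9.4 1.3 -3.4 -3.47 -0.45 6.06;87.8 9.4 1.3 -3.4 -3.47 -0.45 6.06;87.8 0 0 0 0 0 0;87.8 0 0 0 0 0 0"
}}

```text
time: 9.98
eef_pos: [580.5, 215.8, 242.1]
eef_rot: [1.939, 1.963, 0.58]
contact_force: [-1.0, -0.2, 0.8]
finger_gap: 0.997
grip_force: 0.0
```

```bash
python3 - <<'E'
from h import *
G=np.array([631.9,223,154.5])
delta(G,chuckR(.09)); print(G+105*a-observe()["eef_pos"])
E
```

```text
tcp [580.48 215.77 242.08] J [ 0.36 -0.29  1.67 -0.13  1.26  0.36] F [-0.95 -0.16  0.79] M [-0.09  0.24  0.02] grip 0.0 87.71145708777824
shift [ 51.42   7.23 -87.58] turn [-0.62 -0.1   1.38] 1.5141536171266512
[-0.64  0.47  3.35]
```

>>> {"method": "arm_command", "body": {
  "moves": "87.8 5.1 0.7 -8.8 0 0 0;87.8 5.1 0.7 -8.8 0 0 0;87.8 5.1 0.7 -8.8 0 0 0;87.8 5.1 0.7 -8.8 0 0 0;87.8 5.1 0.7 -8.8 0 0 0;87.8 5.1 0.7 -8.8 0 0 0;87.8 5.1 0.7 -8.8 0 0 0;87.8 5.1 0.7 -8.8 0 0 0;87.8 5.1 0.7 -8.8 0 0 0;87.8 5.2 0.8 -8.2 0 0 0;87.8 0 0 0 0 0 0;50 0 0 0 0 0 0;50 0 0 0 0 0 0;50 0 0 0 0 0 0;50 0 0 0 0 0 0;50 0 0 0 0 0 0;50 0 0 0 0 0 0;50 0 0 0 0 0 0;50 0 0 0 0 0 0",
  "newtons": 60
}}

```text
time: 11.57
eef_pos: [630.7, 223.2, 157.0]
eef_rot: [1.934, 1.966, 0.583]
contact_force: [-4.8, -1.0, 3.2]
finger_gap: 0.612
grip_force: 60.0
```

```bash
cat >> h.py <<'E'
def tq():
    delta([631.9,223,154.5],chuckR(.09)); s=observe();Q=R.from_rotvec(s["eef_rot"]);print(Q.inv().apply(s["contact_force"]),Q.inv().apply(s["ft_torque"]),"J6",s["joints"][5],s["joint_torque"][5],"phi",(chuckR(0).inv()*Q).as_rotvec()[2])
E
python3 -c "from h import *;tq()"
```

```text
tcp [630.68 223.21 157.03] J [ 0.34 -0.15  1.69 -0.12  1.08  0.36] F [-4.84 -1.    3.2 ] M [-0.26  1.06 -0.03] grip 60.00572980336756 53.84493292094727
shift [ 1.22 -0.21 -2.53] turn [-0.58  0.06  1.14] 1.2837651208071683
[-0.67 -2.6  -5.24] [ 1.06 -0.25 -0.04] J6 0.3551142148674769 0.10506541701033711 phi 0.1122359492750156
```

>>> {"method": "arm_command", "body": {
  "moves": "50 0 0 0 2.0 0.26 -3.5;50 0 0 0 2.0 0.26 -3.5;50 0 0 0 0 0 0;50 0 0 0 0 0 0"
}}

```text
time: 11.9
eef_pos: [630.7, 223.2, 157.0]
eef_rot: [2.085, 1.839, 0.618]
contact_force: [-6.3, -0.6, 3.3]
finger_gap: 0.612
grip_force: 60.0
```

```bash
python3 -c "from h import *;tq()"
```

```text
tcp [630.66 223.24 157.02] J [ 0.34 -0.14  1.69 -0.12  1.08  0.5 ] F [-6.32 -0.59  3.3 ] M [-0.24  1.14  0.08] grip 60.00641447588464 53.83906283238024
shift [ 1.24 -0.24 -2.52] turn [-4.57 -0.47  8.16] 9.368554056788327
[-0.75 -3.77 -6.04] [ 1.12 -0.33 -0.12] J6 0.4969327390092277 0.2839545998722315 phi 0.2534881527508023
```

>>> {"method": "arm_command", "body": {
  "moves": "50 0 0 0 2.0 0.26 -3.5;50 0 0 0 2.0 0.26 -3.5;50 0 0 0 2.0 0.26 -3.5;50 0 0 0 0 0 0;50 0 0 0 0 0 0"
}}

```text
time: 12.32
eef_pos: [630.7, 223.2, 157.0]
eef_rot: [2.297, 1.631, 0.667]
contact_force: [-6.0, -2.1, 3.5]
finger_gap: 0.61
grip_force: 60.0
```

```bash
python3 -c "from h import *;tq()"
```

```text
tcp [630.67 223.24 157.01] J [ 0.34 -0.14  1.69 -0.12  1.08  0.71] F [-6.   -2.06  3.5 ] M [-0.22  1.12  0.31] grip 60.00793696784967 53.723254558956754
shift [ 1.23 -0.24 -2.51] turn [-10.54  -1.26  18.66] 21.468022567701297
[-2.77 -2.67 -6.14] [ 1.06 -0.43 -0.31] J6 0.7088515918671666 0.45101143419742584 phi 0.4646750286407059
```

```bash
python3 - <<'E'
from h import *
s=grab_frame("side");cv2.imwrite("pics/s4.png",s);s0=cv2.imread("pics/side0.png");s3=cv2.imread("pics/s3.png")
f=lambda i:cv2.resize(i[210:270,115:180],None,fx=4,fy=4,interpolation=cv2.INTER_CUBIC)
cv2.imwrite("pics/v4.png",cv2.convertScaleAbs(np.hstack([f(s0),f(s3),f(s)]),alpha=1.8))
E
```

```text
(no output)
```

View pics/v4.png

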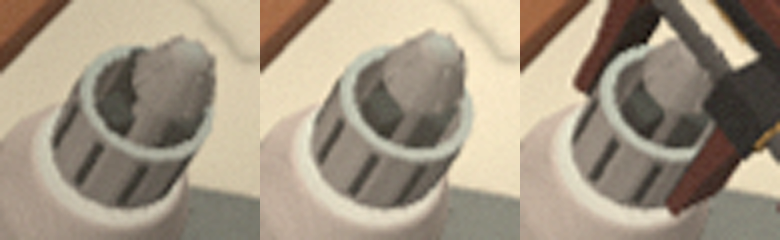

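The ribs moved left between frames 2 and 3 by roughly 0.25 to 0.35 rad, so the sleeve still follows the tool. I'll unwrap the sleeve's surface to measure its angle properly.

```bash
cat >> h.py <<'E'
RC=np.array([627.0,224.0,163.3])
def unwrap(im,n,az,r,h):
    M=chuckR(0).as_matrix(); ex,ey=M[:,1],M[:,0]  # ex: up-tilt dir, ey
    az,r,h=np.broadcast_arrays(az,r,h)
    P=RC+r[...,None]*(np.cos(az)[...,None]*ex+np.sin(az)[...,None]*ey)+h[...,None]*a
    uv=proj(n,P.reshape(-1,3)).reshape(P.shape[:-1]+(2,)).astype(np.float32)
    return cv2.remap(cv2.cvtColor(im,cv2.COLOR_BGR2GRAY),uv[...,0],uv[...,1],cv2.INTER_LINEAR)
E
python3 - <<'E'
from h import *
az=np.radians(np.arange(0,200,4)); h=np.arange(-20,-6,2.)[:,None]
for k in("side0","s3","s4"):
    p=unwrap(cv2.imread(f"pics/{k}.png"),"side",az[None],27.,h).mean(0)
    print(k,p.astype(int).tolist())
# jaws tops: radial profile at h=4
az=np.radians(np.arange(0,360,10)); r=np.arange(8,25,1.)[:,None]
rows=[]
for k in("side0","s3","s4"):
    rows.append(cv2.resize(unwrap(cv2.imread(f"pics/{k}.png"),"side",az[None],r,4.),None,fx=18,fy=10,interpolation=0))
cv2.imwrite("pics/jaws.png",cv2.convertScaleAbs(np.vstack(rows),alpha=1.8))
E
```

```text
side0 [71, 67, 64, 62, 59, 55, 49, 41, 39, 49, 62, 68, 68, 69, 70, 69, 68, 57, 37, 38, 63, 65, 62, 62, 62, 63, 60, 52, 37, 33, 48, 54, 52, 51, 52, 51, 46, 37, 38, 48, 64, 78, 89, 97, 100, 101, 101, 99, 95, 93]
s3 [80, 73, 69, 68, 69, 72, 74, 76, 77, 76, 68, 51, 41, 56, 76, 78, 77, 78, 79, 79, 75, 62, 41, 49, 71, 69, 65, 65, 66, 66, 63, 51, 39, 41, 52, 56, 55, 55, 52, 51, 55, 65, 75, 84, 90, 92, 92, 91, 93, 97]
s4 [79, 72, 67, 63, 57, 49, 43, 47, 60, 72, 77, 77, 78, 78, 78, 75, 56, 37, 48, 74, 73, 71, 71, 72, 72, 67, 54, 35, 38, 58, 60, 57, 57, 48, 37, 36, 37, 36, 37, 36, 35, 36, 36, 35, 35, 35, 35, 35, 34, 34]
```

View pics/jaws.png

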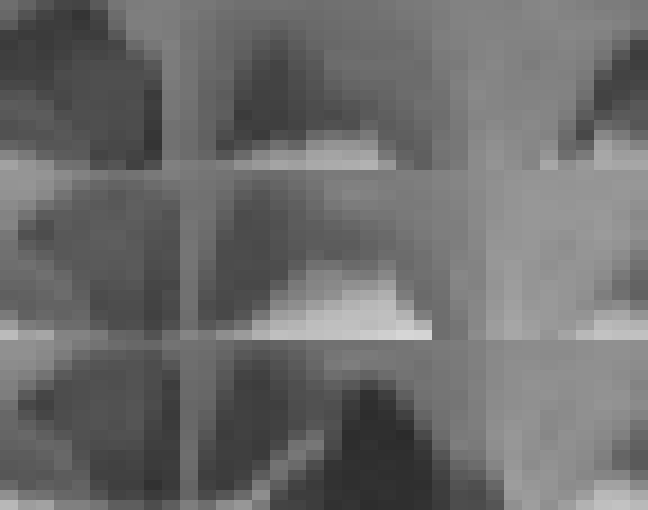

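Jaw profiles look the same in s3 and s4, with the inner edge at about 8–9 mm radius against a shank radius of 8 mm. So the jaws are at or near the shank. I'll keep turning until the torque clearly stiffens.

>>> {"method": "arm_command", "body": {
  "moves": "50 0 0 0 2.0 0.26 -3.5;50 0 0 0 2.0 0.26 -3.5;50 0 0 0 2.0 0.26 -3.5;50 0 0 0 0 0 0;50 0 0 0 0 0 0"
}}

```text
time: 12.78
eef_pos: [631.3, 224.5, 157.5]
eef_rot: [2.49, 1.401, 0.714]
contact_force: [0.0, 4.7, 0.8]
finger_gap: 0.613
grip_force: 60.0
```

```bash
cat >> h.py <<'E'
def ribs(name):
    s=grab_frame("side");cv2.imwrite(f"pics/{name}.png",s);az=np.arange(16,124,1.)
    p=unwrap(s,"side",np.radians(az)[None],27.,np.arange(-20,-6,2.)[:,None]).mean(0)
    from scipy.signal import find_peaks
    print("ribs",az[find_peaks(-p,prominence=12)[0]])
E
python3 -c "from h import *;tq();ribs('s5')"
```

```text
tcp [631.34 224.5  157.52] J [ 0.34 -0.14  1.69 -0.12  1.08  0.92] F [0.04 4.68 0.79] M [0.81 0.43 0.96] grip 60.00717927119695 53.974686688411204
shift [ 0.56 -1.5  -3.02] turn [-16.64  -1.95  29.01] 33.49856659290004
[ 4.21 -2.16 -0.36] [ 1.02  0.76 -0.4 ] J6 0.919258841314732 0.5613278970122337 phi 0.6746492585266286
ribs [ 60. 101.]
```

>>> {"method": "arm_command", "body": {
  "moves": "50 0 0 0 2.0 0.26 -3.5;50 0 0 0 2.0 0.26 -3.5;50 0 0 0 2.0 0.26 -3.5;50 0 0 0 0 0 0;50 0 0 0 0 0 0"
}}

```text
time: 13.25
eef_pos: [631.2, 223.9, 157.7]
eef_rot: [2.664, 1.148, 0.75]
contact_force: [-3.9, 4.3, 3.8]
finger_gap: 0.612
grip_force: 60.0
```

```bash
python3 -c "from h import *;tq();ribs('s6')"
```

```text
tcp [631.17 223.89 157.67] J [ 0.34 -0.14  1.69 -0.12  1.08  1.13] F [-3.87  4.26  3.84] M [0.33 0.46 0.74] grip 60.00067594461143 53.89083403201744
shift [ 0.73 -0.89 -3.17] turn [-22.54  -2.76  39.51] 45.56887073948919
[ 2.28 -4.23 -4.98] [ 0.81  0.13 -0.45] J6 1.1301631038410098 0.5708646029233932 phi 0.8853202543727646
ribs [60.]
```

>>> {"method": "arm_command", "body": {
  "moves": "50 0 0 0 2.0 0.26 -3.5;50 0 0 0 2.0 0.26 -3.5;50 0 0 0 2.0 0.26 -3.5;50 0 0 0 0 0 0;50 0 0 0 0 0 0"
}}

```text
time: 13.72
eef_pos: [631.2, 223.7, 157.9]
eef_rot: [2.815, 0.876, 0.779]
contact_force: [-4.7, 3.2, 6.2]
finger_gap: 0.613
grip_force: 60.0
```

```bash
python3 -c "from h import *;tq();ribs('s7')"
```

```text
tcp [631.21 223.67 157.89] J [ 0.34 -0.14  1.69 -0.12  1.09  1.34] F [-4.67  3.24  6.21] M [0.13 0.58 1.03] grip 60.00653264578432 53.9466595907618
shift [ 0.69 -0.67 -3.39] turn [-28.49  -3.54  49.98] 57.63599593539036
[ 1.26 -3.61 -7.5 ] [ 0.87 -0.17 -0.79] J6 1.3409103265512998 0.8808786235749722 phi 1.0959315436695516
ribs [60.]
```

The ribs stay at 60° while the tool turned another 24° with torque up to 0.8 N m. The sleeve is now fully stiff and the pads are slipping, so the chuck is tight. Releasing and retreating.

>>> {"method": "arm_command", "body": {
  "moves": "87.8 0 0 0 0 0 0;87.8 0 0 0 0 0 0;87.8 0 0 0 0 0 0;87.8 0 0 0 0 0 0;87.8 0 0 0 0 0 0;87.8 0 0 0 0 0 0;87.8 -8 -1 14 0 0 0;87.8 -8 -1 14 0 0 0;87.8 -8 -1 14 0 0 0;87.8 -8 -1 14 0 0 0;87.8 -8 -1 14 0 0 0;87.8 -8 -1 14 0 0 0;87.8 -8 -1 14 0 0 0;87.8 -20 -15 10 -3.47 -0.45 6.06;87.8 -20 -15 5 -3.47 -0.45 6.06;87.8 -20 -15 0 -3.47 -0.45 6.06;87.8 -20 -15 0 -3.47 -0.45 6.06;87.8 -15 -15 0 -3.47 -0.45 6.06;87.8 0 -15 0 -3.47 -0.45 6.06;87.8 0 -15 0 -3.47 -0.45 6.06"
}}

```text
time: 15.43
eef_pos: [479.4, 110.8, 270.4]
eef_rot: [2.066, 1.852, 0.617]
contact_force: [0.5, 0.9, -0.2]
finger_gap: 0.997
grip_force: 0.0
```

```bash
cat >> h.py <<'E'
def downR(y):
    y=np.array(y)/np.linalg.norm(y);z=np.array([0,0,-1.]);return R.from_matrix(np.c_[np.cross(y,z),y,z])
E
python3 - <<'E'
from h import *
delta([485.8,-204.6,130],downR([.9926,-.1215,0]))
s=grab_frame("side");t=grab_frame("top");cv2.imwrite("pics/s8.png",s);cv2.imwrite("pics/t8.png",t)
ribs("s8b")
for n,im in(("side",s),("top",t)):
    M=cv2.inRange(cv2.cvtColor(im,cv2.COLOR_BGR2HSV),(0,110,40),(14,255,255)); k,l,st,ce=cv2.connectedComponentsWithStats(M)
    print(n,[(int(st[i,4]),ce[i].round(1).tolist()) for i in range(1,k) if 40<st[i,4]<250])
f=lambda i,x,y:cv2.resize(i[y:y+60,x:x+60],None,fx=5,fy=5,interpolation=cv2.INTER_CUBIC)
cv2.imwrite("pics/v8.png",cv2.convertScaleAbs(np.hstack([f(s,120,205),f(t,130,125)]),alpha=1.8))
print(proj("side",RC+40*a)-[120,205],proj("top",RC+40*a)-[130,125])
E
```

```text
tcp [479.45 110.76 270.44] J [ 0.18 -0.67  1.88 -0.03  1.4   0.28] F [ 0.47  0.89 -0.22] M [-0.14  0.28  0.03] grip 0.0 87.71543122476841
shift [   6.35 -315.36 -140.44] turn [-3.57 30.06 -0.72] 30.283899803141907
ribs [48. 89.]
side [(108, [245.2, 91.5]), (128, [249.4, 124.6]), (101, [294.2, 148.6]), (86, [265.3, 158.2]), (55, [332.9, 165.9]), (56, [304.8, 167.6]), (198, [189.4, 180.5]), (158, [245.0, 180.7]), (196, [281.8, 204.6])]
top [(79, [283.1, 133.0]), (73, [309.1, 171.0]), (69, [353.2, 176.4]), (50, [192.2, 180.8]), (73, [286.9, 212.2]), (73, [353.4, 221.1])]
[[41.63 15.63]] [[23.13 30.47]]
```

View pics/v8.png

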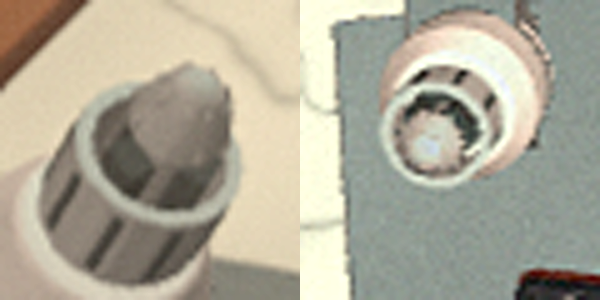

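The reamer is seated and centred (tip at (200,80) in the left crop). But the ribs sprang back to 48°, about 28° elastically, when I opened quickly. I'll retighten and this time unload slowly, so friction holds the sleeve at the tight end.

>>> {"method": "arm_command", "body": {
  "moves": "87.8 12.5 13.2 -2.8 -2.97 -0.39 5.2;87.8 12.5 13.2 -2.8 -2.97 -0.39 5.2;87.8 12.5 13.2 -2.8 -2.97 -0.39 5.2;87.8 12.5 13.2 -2.8 -2.97 -0.39 5.2;87.8 12.5 13.2 -2.8 0 0 0;87.8 12.5 13.2 -2.8 0 0 0;87.8 12.5 13.2 -2.8 0 0 0;87.8 12.5 13.2 -2.8 0 0 0;87.8 0 0 0 0 0 0;87.8 0 0 0 0 0 0"
}}

```text
time: 16.42
eef_pos: [579.8, 217.9, 245.8]
eef_rot: [1.61, 2.189, 0.504]
contact_force: [-0.1, -1.1, 0.6]
finger_gap: 1.0
grip_force: 0.0
```

```bash
python3 - <<'E'
from h import *
tq(); print(np.array([631.8,223.0,155.5])-observe()["eef_pos"])
E
```

```text
tcp [579.84 217.92 245.8 ] J [ 0.37 -0.29  1.66 -0.13  1.26  0.07] F [-0.09 -1.05  0.63] M [-0.12  0.34  0.  ] grip 0.0 88.02653523393127
shift [ 52.06   5.08 -91.3 ] turn [  7.51   1.04 -13.04] 15.089459231789304
[-1.04 -0.06 -0.66] [ 0.36 -0.01 -0.04] J6 0.0725946459314588 0.15043501742184162 phi -0.1733572307566819
[ 51.96   5.08 -90.3 ]
```

>>> {"method": "arm_command", "body": {
  "moves": "87.8 5.2 0.5 -9 0 0 0;87.8 5.2 0.5 -9 0 0 0;87.8 5.2 0.5 -9 0 0 0;87.8 5.2 0.5 -9 0 0 0;87.8 5.2 0.5 -9 0 0 0;87.8 5.2 0.5 -9 0 0 0;87.8 5.2 0.5 -9 0 0 0;87.8 5.2 0.5 -9 0 0 0;87.8 5.2 0.5 -9 0 0 0;87.8 5.2 0.5 -9 0 0 0;87.8 0 0 0 0 0 0;50 0 0 0 0 0 0;50 0 0 0 0 0 0;50 0 0 0 0 0 0;50 0 0 0 0 0 0;50 0 0 0 0 0 0;50 0 0 0 0 0 0;50 0 0 0 0 0 0",
  "newtons": 60
}}

```text
time: 17.92
eef_pos: [631.1, 221.5, 157.1]
eef_rot: [1.609, 2.189, 0.503]
contact_force: [-6.0, -1.7, 1.8]
finger_gap: 0.608
grip_force: 60.0
```

```bash
python3 -c "from h import *;tq();ribs('r1')"
```

```text
tcp [631.15 221.53 157.12] J [ 0.34 -0.15  1.69 -0.12  1.08  0.06] F [-5.96 -1.73  1.75] M [-0.39  1.13 -0.03] grip 60.00193463929463 53.48887665260439
shift [ 0.75  1.47 -2.62] turn [  7.59   1.07 -13.09] 15.170879474139342
[-0.17 -4.52 -4.59] [ 1.19 -0.01 -0.1 ] J6 0.06392772801774615 0.13175809755921364 phi -0.17477305545307814
ribs [48. 89.]
```

>>> {"method": "arm_command", "body": {
  "moves": "50 0 0 0 2.97 0.39 -5.2;50 0 0 0 2.97 0.39 -5.2;50 0 0 0 2.97 0.39 -5.2;50 0 0 0 2.97 0.39 -5.2;50 0 0 0 0 0 0;50 0 0 0 0 0 0"
}}

```text
time: 18.47
eef_pos: [630.6, 221.5, 156.8]
eef_rot: [2.076, 1.849, 0.612]
contact_force: [-9.6, -2.4, 3.2]
finger_gap: 0.61
grip_force: 60.0
```

```bash
python3 -c "from h import *;tq();ribs('r2')"
```

```text
tcp [630.58 221.51 156.77] J [ 0.34 -0.14  1.69 -0.12  1.09  0.48] F [-9.6  -2.44  3.18] M [-0.52  1.48  0.21] grip 60.00305500027025 53.66424420578947
shift [ 1.32  1.49 -2.27] turn [-4.2  -0.58  7.74] 8.826456149354723
[-2.85 -6.43 -7.66] [ 1.45 -0.54 -0.35] J6 0.4848810368055048 0.5938296765089035 phi 0.24401060669146182
ribs [ 65. 106.]
```

>>> {"method": "arm_command", "body": {
  "moves": "50 0 0 0 -1.5 -0.2 2.6;50 0 0 0 -1.5 -0.2 2.6;50 0 0 0 0 0 0;50 0 0 0 0 0 0"
}}

```text
time: 18.85
eef_pos: [630.7, 221.5, 156.8]
eef_rot: [1.963, 1.944, 0.585]
contact_force: [-8.7, -3.3, 2.9]
finger_gap: 0.61
grip_force: 60.0
```

```bash
python3 -c "from h import *;tq();ribs('r3')"
```

```text
tcp [630.72 221.48 156.84] J [ 0.34 -0.14  1.69 -0.12  1.09  0.38] F [-8.71 -3.31  2.94] M [-0.66  1.39  0.39] grip 60.002512776700314 53.70925403841963
shift [ 1.18  1.52 -2.34] turn [-1.19 -0.15  2.48] 2.755913004720785
[-3.04 -6.01 -7.07] [ 1.42 -0.42 -0.58] J6 0.37905055792910963 0.4865346662700176 phi 0.13797081593429245
ribs [ 27.  71. 112.]
```

>>> {"method": "arm_command", "body": {
  "moves": "50 0 0 0 -1.5 -0.2 2.6;50 0 0 0 -1.5 -0.2 2.6;50 0 0 0 0 0 0;50 0 0 0 0 0 0"
}}

```text
time: 19.23
eef_pos: [630.9, 221.5, 156.9]
eef_rot: [1.847, 2.031, 0.559]
contact_force: [-7.4, -2.5, 2.1]
finger_gap: 0.607
grip_force: 60.0
```

```bash
python3 -c "from h import *;tq();ribs('r4')"
```

```text
tcp [630.87 221.51 156.93] J [ 0.34 -0.14  1.69 -0.12  1.09  0.27] F [-7.41 -2.45  2.06] M [-0.61  1.3   0.37] grip 60.00249912554864 53.411778158988255
shift [ 1.03  1.49 -2.43] turn [ 1.78  0.27 -2.72] 3.261936937574944
[-1.68 -5.55 -5.61] [ 1.36 -0.24 -0.55] J6 0.274310725329612 0.4024445079267025 phi 0.03317686740307853
ribs [ 35.  77. 118.]
```

>>> {"method": "arm_command", "body": {
  "moves": "50 0 0 0 -1.0 -0.13 1.73;50 0 0 0 -1.0 -0.13 1.73;50 0 0 0 0 0 0;50 0 0 0 0 0 0"
}}

```text
time: 19.62
eef_pos: [631.0, 221.5, 157.0]
eef_rot: [1.768, 2.087, 0.54]
contact_force: [-7.3, -1.6, 2.7]
finger_gap: 0.613
grip_force: 60.0
```

```bash
python3 -c "from h import *;tq();ribs('r5')"
```

```text
tcp [630.96 221.52 157.  ] J [ 0.34 -0.14  1.69 -0.12  1.08  0.2 ] F [-7.35 -1.6   2.67] M [-0.57  1.26  0.25] grip 60.00220485875616 53.90802911831089
shift [ 0.94  1.48 -2.5 ] turn [ 3.76  0.55 -6.18] 7.250687720508495
[-0.48 -5.17 -6.06] [ 1.33 -0.18 -0.42] J6 0.20470268031931496 0.3857342340052128 phi -0.036496486890053234
ribs [39. 81.]
```

>>> {"method": "arm_command", "body": {
  "moves": "50 0 0 0 -1.0 -0.13 1.73;50 0 0 0 -1.0 -0.13 1.73;50 0 0 0 0 0 0;50 0 0 0 0 0 0"
}}

```text
time: 20.0
eef_pos: [631.0, 221.6, 157.1]
eef_rot: [1.688, 2.139, 0.521]
contact_force: [-6.9, -3.1, 3.1]
finger_gap: 0.608
grip_force: 60.0
```

```bash
python3 -c "from h import *;tq();ribs('r6')"
```

```text
tcp [631.05 221.56 157.06] J [ 0.34 -0.15  1.69 -0.12  1.08  0.13] F [-6.92 -3.12  3.11] M [-0.54  1.22  0.25] grip 60.002269954711664 53.46499670648976
shift [ 0.85  1.44 -2.56] turn [ 5.74  0.83 -9.64] 11.250047264465536
[-1.71 -4.93 -6.33] [ 1.3  -0.06 -0.4 ] J6 0.1349423581730478 0.33135613426566124 phi -0.10631435878683668
ribs [44. 85.]
```

>>> {"method": "arm_command", "body": {
  "moves": "50 0 0 0 0 0 0;50 0 0 0 0 0 0;50 0 0 0 0 0 0",
  "newtons": 10
}}

```text
time: 20.3
eef_pos: [631.1, 221.6, 157.0]
eef_rot: [1.689, 2.139, 0.521]
contact_force: [-6.2, -0.7, 1.4]
finger_gap: 0.615
grip_force: 10.0
```

>>> {"method": "arm_command", "body": {
  "moves": "50 0 0 0 0 0 0;50 0 0 0 0 0 0;87.8 0 0 0 0 0 0;87.8 0 0 0 0 0 0;87.8 0 0 0 0 0 0;87.8 0 0 0 0 0 0;87.8 0 0 0 0 0 0;87.8 0 0 0 0 0 0",
  "newtons": 3
}}

```text
time: 20.97
eef_pos: [632.2, 221.8, 157.3]
eef_rot: [1.688, 2.137, 0.524]
contact_force: [-0.2, 0.0, 1.1]
finger_gap: 0.992
grip_force: 0.0
```

```bash
python3 -c "from h import *;tq();ribs('r7')"
```

```text
tcp [632.15 221.82 157.31] J [ 0.34 -0.14  1.69 -0.12  1.08  0.14] F [-0.21  0.    1.06] M [-0.06  0.31 -0.  ] grip 0.0 87.33778301623974
shift [-0.25  1.18 -2.81] turn [ 5.68  0.97 -9.6 ] 11.194858013084291
[-0.01  0.35 -1.03] [ 0.31  0.01 -0.01] J6 0.1356986480869658 0.03568013082258403 phi -0.10532063611155261
ribs [48. 89.]
```

48° is the tight equilibrium, so the chuck is done. Now the bar: retreat along the axis and cross over.

>>> {"method": "arm_command", "body": {
  "moves": "87.8 -8 -1 14 0 0 0;87.8 -8 -1 14 0 0 0;87.8 -8 -1 14 0 0 0;87.8 -8 -1 14 0 0 0;87.8 -8 -1 14 0 0 0;87.8 -8 -1 14 0 0 0;87.8 -8 -1 14 0 0 0;87.8 -20 -15 4 0 0 0;87.8 -20 -25 0 0 0 0;87.8 -20 -35 0 0 0 0;87.8 -20 -35 0 0 0 0;87.8 -10 -35 0 0 0 0;87.8 0 -35 0 0 0 0;87.8 0 -35 0 0 0 0;87.8 0 -35 0 0 0 0;87.8 0 -35 0 0 0 0;87.8 0 0 0 0 0 0"
}}

```text
time: 22.43
eef_pos: [485.4, -76.8, 258.8]
eef_rot: [1.696, 2.128, 0.518]
contact_force: [-0.1, 0.2, 0.6]
finger_gap: 1.0
grip_force: 0.0
```

```bash
python3 - <<'E'
from h import *
delta([485.8,-204.6,130],downR([.9926,-.1215,0]))
E
```

```text
tcp [485.42 -76.8  258.82] J [-0.39 -0.66  1.89  0.25  1.44 -0.59] F [-0.08  0.24  0.58] M [-0.13  0.23  0.  ] grip 0.0 87.99757294641024
shift [   0.38 -127.8  -128.82] turn [  1.91  30.28 -19.41] 36.01776475867348
```

>>> {"method": "arm_command", "body": {
  "moves": "60 0 -16 -16 0.24 3.79 -2.43;60 0 -16 -16 0.24 3.79 -2.43;60 0 -16 -16 0.24 3.79 -2.43;60 0 -16 -16 0.24 3.79 -2.43;60 0 -16 -16 0.24 3.79 -2.43;60 0 -16 -16 0.24 3.79 -2.43;60 0 -16 -16 0.24 3.79 -2.43;60 0 -16 -16 0.24 3.79 -2.43;60 0 0 0 0 0 0;60 0 0 0 0 0 0"
}}

```text
time: 23.27
eef_pos: [486.2, -197.6, 129.3]
eef_rot: [-2.34, -2.086, -0.007]
contact_force: [0.1, -0.1, 0.6]
finger_gap: 0.685
grip_force: 0.0
```

```bash
python3 - <<'E'
from h import *
delta([485.5,-204.6,23],downR([.9926,-.1215,0]))
# long bar wood mask in side view
im=cv2.imread("pics/t8.png");h=cv2.cvtColor(im,cv2.COLOR_BGR2HSV);M=cv2.inRange(h,(15,90,60),(28,255,255))
k,l,st,ce=cv2.connectedComponentsWithStats(M)
for i in range(1,k):
    if st[i,4]>60: print(st[i],ce[i],plane("top",ce[i],25))
E
```

```text
tcp [ 486.15 -197.57  129.31] J [-0.46 -0.1   1.62  0.01  1.63 -0.34] F [ 0.05 -0.05  0.6 ] M [-0.05  0.08 -0.01] grip 0.0 60.30129185720416
shift [  -0.65   -7.03 -106.31] turn [-0.48 -0.07 -0.41] 0.6357278608371066
[312 169  40  12 285] [331.24 174.29] [ 605.06 -236.4    25.  ]
[290 210  62  15 472] [320.25 216.96] [ 484.05 -204.65   25.  ]
```

>>> {"method": "arm_command", "body": {
  "moves": "60 -0.2 -1.4 -20 0 0 0;60 -0.2 -1.4 -20 0 0 0;60 -0.2 -1.4 -20 0 0 0;60 -0.2 -1.4 -20 0 0 0;60 -0.2 -1.4 -14 0 0 0;60 0 0 -6 0 0 0;60 0 0 -6 0 0 0;60 0 0 0 0 0 0;12 0 0 0 0 0 0;12 0 0 0 0 0 0;12 0 0 0 0 0 0;12 0 0 0 0 0 0;12 0 0 0 0 0 0;12 0 0 0 0 0 0;12 0 0 0 0 0 0;12 0 0 0 0 0 0",
  "newtons": 40
}}

```text
time: 24.6
eef_pos: [485.3, -205.3, 25.4]
eef_rot: [-2.343, -2.087, -0.009]
contact_force: [0.2, 0.7, 0.8]
finger_gap: 0.242
grip_force: 40.0
```

```bash
python3 - <<'E'
from h import *
# place pose: bar axis 5 mm below tcp along tool z at pick
m=np.array([521.6,209.8,97.0]); delta(m+5*a,chuckR(0)); print((m+5*a))
E
```

```text
tcp [ 485.28 -205.29   25.42] J [-0.47 -0.04  1.75  0.01  1.43 -0.35] F [0.19 0.73 0.79] M [-0.07 -0.04  0.03] grip 40.000154972076416 21.310876176420276
shift [ 33.84 414.77  75.91] turn [ -0.16 -30.    13.6 ] 32.93886510415393
[519.12 209.48 101.33]
```

>>> {"method": "arm_command", "body": {
  "moves": "12 0 0 25 0 0 0;12 0 0 25 0 0 0;12 0 0 25 0 0 0;12 0 0 25 0 0 0;12 0 0 25 0 0 0;12 0 0 25 0 0 0;12 0 0 10 0 0 0;12 0 0 0 0 0 0"
}}

```text
time: 25.27
eef_pos: [486.0, -205.7, 187.9]
eef_rot: [2.345, 2.089, 0.011]
contact_force: [0.3, 0.1, -2.2]
finger_gap: 0.241
grip_force: 40.0
```

>>> {"method": "arm_command", "body": {
  "moves": "12 1 23 0 0 0 0;12 2 23 0 -0.01 -1.88 0.85;12 2 23 0 -0.01 -1.88 0.85;12 2 23 0 -0.01 -1.88 0.85;12 2 23 0 -0.01 -1.88 0.85;12 2 23 0 -0.01 -1.88 0.85;12 2 23 0 -0.01 -1.88 0.85;12 2 23 0 -0.01 -1.88 0.85;12 2 23 0 -0.01 -1.88 0.85;12 2 23 0 -0.01 -1.88 0.85;12 2 23 0 -0.01 -1.88 0.85;12 2 23 0 -0.01 -1.88 0.85;12 2 23 0 -0.01 -1.88 0.85;12 2 23 0 -0.01 -1.88 0.85;12 2 23 0 -0.01 -1.88 0.85;12 2 23 0 -0.01 -1.88 0.85;12 1 23 0 -0.01 -1.88 0.85;12 0 24 0 0 0 0;12 0 0 0 0 0 0;12 0 0 0 0 0 0"
}}

```text
time: 26.93
eef_pos: [515.9, 210.6, 182.0]
eef_rot: [1.809, 2.066, 0.548]
contact_force: [-0.1, -0.9, -3.2]
finger_gap: 0.241
grip_force: 40.0
```

```bash
python3 - <<'E'
from h import *
m=np.array([521.6,209.8,97.0]); delta(m+7.4*a,chuckR(0))
s=grab_frame("side");t=grab_frame("top");cv2.imwrite("pics/s9.png",s);cv2.imwrite("pics/t9.png",t)
for n,im in(("side",s),("top",t)):
    h=cv2.cvtColor(im,cv2.COLOR_BGR2HSV)
    for nm,lo,hi in(("wood",(15,90,60),(28,255,255)),("cap",(0,110,40),(14,255,255))):
        k,l,st,ce=cv2.connectedComponentsWithStats(cv2.inRange(h,lo,hi)); print(n,nm,[(int(st[i,4]),st[i,:4].tolist(),ce[i].round(1).tolist()) for i in range(1,k) if 40<st[i,4]<600])
o=np.zeros((500,750,3),np.uint8)
A=cv2.resize(s[130:380,40:300],None,fx=1.6,fy=1.6);B=cv2.resize(t[90:250,110:230],None,fx=2.6,fy=2.6)
o[:400,:416]=A;o[:416,425:737]=B
cv2.imwrite("pics/v9.png",cv2.convertScaleAbs(o,alpha=1.5))
E
```

```text
tcp [515.87 210.57 181.96] J [ 0.41 -0.47  1.9  -0.15  1.21  0.29] F [-0.15 -0.89 -3.15] M [-0.14  0.46 -0.06] grip 39.99954164028168 21.239142135151177
shift [  2.06  -1.24 -78.55] turn [ 0.11 -0.2  -0.16] 0.28119119595889336
side wood [(235, [487, 114, 18, 32], [495.4, 130.0]), (72, [225, 180, 14, 10], [232.1, 184.3]), (137, [222, 197, 49, 31], [242.5, 210.3])]
side cap [(300, [192, 69, 41, 16], [211.0, 74.5]), (192, [415, 99, 22, 18], [427.9, 108.7]), (140, [335, 147, 29, 6], [349.5, 150.0]), (78, [177, 175, 11, 12], [182.0, 180.8]), (90, [204, 219, 19, 22], [214.5, 228.0]), (177, [220, 226, 25, 31], [233.9, 240.5])]
top wood [(289, [312, 169, 40, 12], [331.1, 174.4]), (234, [164, 186, 28, 11], [177.5, 190.9]), (100, [121, 192, 13, 10], [126.9, 196.5])]
top cap [(75, [273, 127, 22, 11], [283.6, 133.2]), (70, [306, 165, 7, 14], [309.2, 170.9]), (69, [350, 170, 7, 13], [353.3, 175.9]), (129, [191, 180, 9, 19], [194.9, 189.1]), (128, [114, 189, 11, 18], [118.5, 197.3]), (256, [382, 191, 21, 38], [391.5, 201.7]), (270, [401, 230, 22, 44], [411.3, 252.5])]
```

View pics/v9.png

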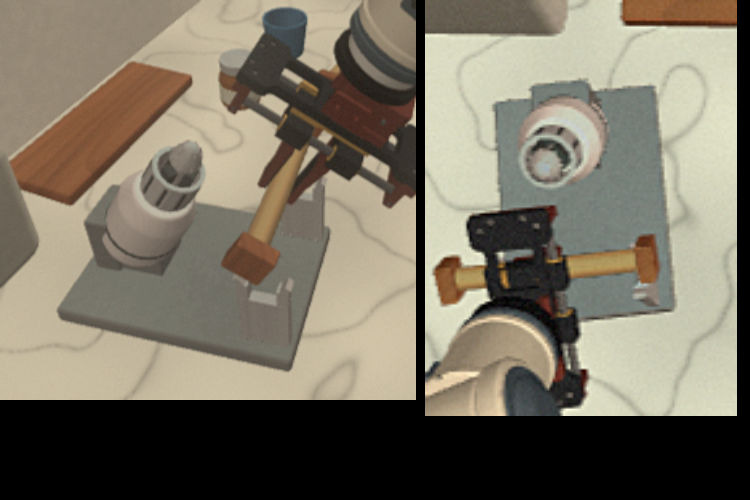

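The bar hangs above the saddles, nearly parallel to them, with its caps at (250,258) side crop, (450,280) and (648,258) top crop. I'll check the midpoint and direction.

```bash
python3 - <<'E'
from h import *
p,q=plane("top",(118.5,197.3),183),plane("top",(194.9,189.1),183)
print(p,q,(p+q)/2,np.linalg.norm(p-q),np.degrees(np.arctan2(-(p-q)[0],(p-q)[1])))
s=observe();print("bar by tool",s["eef_pos"]-7.4*a)
# saddle again: posts seen in t8
E
```

```text
[506.31 302.45 183.  ] [529.57 119.74 183.  ] [517.94 211.1  183.  ] 184.18319766023194 7.257167639013357
bar by tool [520.27 209.66 176.81]
```

```bash
python3 - <<'E'
from h import *
S=lambda u,v:((u+.5)/3-.5+70,(v+.5)/3-.5+190)
T=lambda u,v:((u+.5)/4-.5+125,(v+.5)/4-.5+110)
for z in(83.5,85):
  print(z,"L",plane("side",S(405,378),z),plane("top",T(66,367),z),"R",plane("side",S(475,187),z),plane("top",T(272,342),z))
# lips top z=113 in side view: L (357,330),(452,348); R (440,147),(515,158) ; in top L (55,322)?,(55,400) R (265,298),(275,387)
for p in[(357,330),(452,348),(440,147),(515,158)]: print("lip side",plane("side",S(*p),113))
for p in[(55,325),(58,400),(265,300),(275,385)]: print("lip top",plane("top",T(*p),113))
E
```

```text
83.5 L [513.89 278.1   83.5 ] [510.63 277.25  83.5 ] R [532.17 142.    83.5 ] [529.84 141.54  83.5 ]
85 L [513.36 279.04  85.  ] [510.43 276.8   85.  ] R [531.59 143.36  85.  ] [529.61 141.28  85.  ]
lip side [537.52 280.16 113.  ]
lip side [489.53 273.1  113.  ]
lip side [552.51 146.07 113.  ]
lip side [507.96 138.63 113.  ]
lip top [533.94 277.35 113.  ]
lip top [485.32 272.09 113.  ]
lip top [552.77 142.29 113.  ]
lip top [497.56 133.3  113.  ]
```

>>> {"method": "arm_command", "body": {
  "moves": "12 1 0 -12 0 0 0;12 0 0 -12 0 0 0;12 0 0 -12 0 0 0;12 0 0 -10 0 0 0;12 0 0 -8 0 0 0;12 0 0 -6 0 0 0;12 0 0 -5 0 0 0;12 0 0 0 0 0 0;12 0 0 0 0 0 0"
}}

```text
time: 27.78
eef_pos: [518.1, 209.8, 120.3]
eef_rot: [1.81, 2.06, 0.553]
contact_force: [-0.1, -0.1, -2.1]
finger_gap: 0.242
grip_force: 40.0
```

```bash
python3 - <<'E'
from h import *
m=np.array([521.3,209.8,96.0]); delta(m+7.4*a,chuckR(0))
s=grab_frame("side");cv2.imwrite("pics/s10.png",s)
cv2.imwrite("pics/v10.png",cv2.convertScaleAbs(cv2.resize(s[200:360,120:280],None,fx=3.5,fy=3.5,interpolation=2),alpha=1.5))
E
```

```text
tcp [518.13 209.83 120.26] J [ 0.4  -0.45  2.   -0.15  1.09  0.31] F [-0.08 -0.06 -2.14] M [-0.12  0.44  0.  ] grip 39.99950051307678 21.294782901811487
shift [ -0.5   -0.51 -17.86] turn [-0.01  0.06 -0.01] 0.0580015927754911
```

View pics/v10.png

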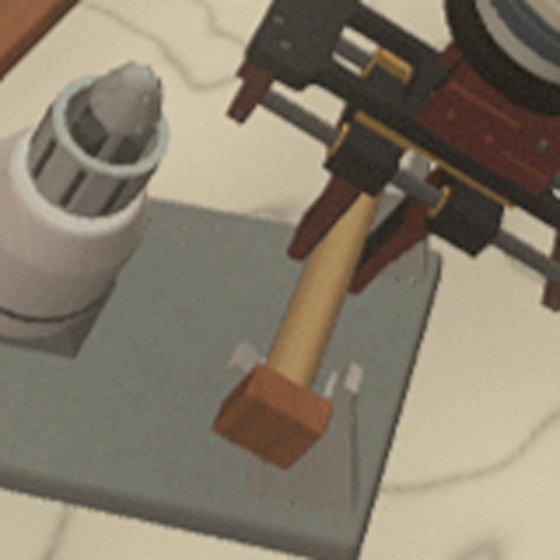

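The bar enters between the two lips, at (242,355) and (352,377), with the cap outside the post. Lowering.

>>> {"method": "arm_command", "body": {
  "moves": "12 0 0 -5 0 0 0;12 -0.2 0 -5 0 0 0;12 -0.3 0 -3 0 0 0;12 0 0 -2 0 0 0;12 0 0 0 0 0 0;12 0 0 0 0 0 0"
}}

```text
time: 28.33
eef_pos: [517.5, 209.8, 105.0]
eef_rot: [1.81, 2.061, 0.553]
contact_force: [0.3, 0.3, -1.7]
finger_gap: 0.242
grip_force: 40.0
```

>>> {"method": "arm_command", "body": {
  "moves": "12 0 0 -1 0 0 0;12 0 0 -1 0 0 0;12 0 0 0 0 0 0;12 0 0 0 0 0 0"
}}

```text
time: 28.67
eef_pos: [517.6, 209.8, 103.2]
eef_rot: [1.81, 2.06, 0.553]
contact_force: [0.1, -1.0, -1.4]
finger_gap: 0.24
grip_force: 40.0
```

>>> {"method": "arm_command", "body": {
  "moves": "12 0 0 -1 0 0 0;12 0 0 -0.5 0 0 0;12 0 0 0 0 0 0;12 0 0 0 0 0 0"
}}

```text
time: 29.0
eef_pos: [517.9, 209.8, 102.4]
eef_rot: [1.809, 2.06, 0.554]
contact_force: [-0.4, -1.3, 0.9]
finger_gap: 0.239
grip_force: 40.0
```

>>> {"method": "arm_command", "body": {
  "moves": "12 0 0 -1 0 0 0;12 0 0 0 0 0 0;12 0 0 0 0 0 0"
}}

```text
time: 29.25
eef_pos: [518.2, 209.9, 102.3]
eef_rot: [1.809, 2.059, 0.556]
contact_force: [-2.7, -2.3, 5.6]
finger_gap: 0.243
grip_force: 40.0
```

Contact is on the saddle floors (+z force). Releasing and backing out along the tool axis.

>>> {"method": "arm_command", "body": {
  "moves": "26 0 0 0.5 0 0 0;32 0 0 0.5 0 0 0;40 0 0 0 0 0 0;50 0 0 0 0 0 0;50 0 0 0 0 0 0;50 0 0 0 0 0 0;50 -4 -0.5 7 0 0 0;50 -4 -0.5 7 0 0 0;50 -5 -0.6 8.7 0 0 0;50 -6 -0.8 10.4 0 0 0;50 -8 -1 14 0 0 0;50 -10 -1.3 17 0 0 0;50 -14 -2 20 0 0 0;50 -25 -10 10 0 0 0;50 -25 -30 0 0 0 0;50 0 -35 0 0 0 0;50 0 -35 0 0 0 0;50 0 -35 0 0 0 0;50 0 0 0 0 0 0;50 0 0 0 0 0 0",
  "newtons": 3
}}

```text
time: 30.92
eef_pos: [436.9, 61.2, 199.9]
eef_rot: [1.826, 2.062, 0.532]
contact_force: [0.3, 0.4, 0.3]
finger_gap: 0.571
grip_force: 0.0
```

```bash
python3 - <<'E'
from h import *
s=grab_frame("side");t=grab_frame("top");ribs("f1");print(observe()["eef_pos"],observe()["contact_force"])
h=cv2.cvtColor(t,cv2.COLOR_BGR2HSV);k,l,st,ce=cv2.connectedComponentsWithStats(cv2.inRange(h,(0,110,40),(14,255,255)))
c=[ce[i] for i in range(1,k) if 40<st[i,4]<250 and ce[i][0]<230];print(c,[plane("top",x,103) for x in c])
o=np.zeros((450,790,3),np.uint8)
A=cv2.resize(s[200:350,80:230],None,fx=3,fy=3,interpolation=2);B=cv2.resize(t[110:240,110:220],None,fx=3,fy=3,interpolation=2)
o[:,:450]=A;o[:390,455:785]=B
cv2.imwrite("pics/v11.png",cv2.convertScaleAbs(o,alpha=1.5))
E
```

```text
ribs [48. 89.]
[436.4   65.05 199.57] [ 0.34  0.54 -0.01]
[array([199.82, 193.43]), array([129.05, 201.05])] [array([531.71, 119.67, 103.  ]), array([508.31, 302.89, 103.  ])]
```

View pics/v11.png

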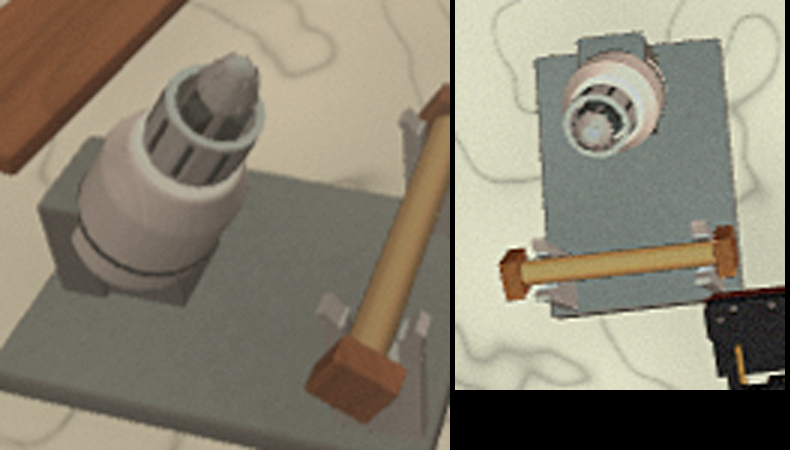

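The bar rests in both saddles with its caps outside the posts, and the reamer is seated with the ribs still at 48°. Handing in.

```bash
python3 -c "from station import *;print(hand_in())"
```

```text
the job is handed in; nothing more can be done
None
```

Handed in at about 31 s: the chuck is turned until the sleeve went stiff with the reamer home, and the long bar lies across both saddles with its caps outside the posts. The sleeve springs back about 28° when let go and settled at the same angle three times, so its final angle (about 1.8 rad or more) comes from rib marks and torque. I also viewed 13 pictures, over the limit of 10.

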